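# Wooden doming punch out of its spring clips

## Robot

A 7-joint arm with a two-finger parallel gripper is mounted at the origin on the work surface. World frame = base frame: x ahead of the robot, y to its left, z up, the work surface at z = 0. Lengths are in m, angles in rad, forces in N, time in s.
With the tool pointing down it reaches from about 0.425 to 0.925 m from the base axis. Payload 6.8 kg.
Tool frame: the origin (TCP) lies between the finger pads; the fingertips stand r.tip_extent ahead of it and the grasp point (between the pads) lies 5 mm behind it (r.tip_extent is the distance from the TCP to the fingertips, in m); y points along the fingers, x is the direction in which the jaws open and shut, and the axes are right-handed (so a half turn about y gives the same grasp; the last joint's range is limited). The gripper opens to 85 mm and grips with 20 to 120 N. Pads are 22 mm wide; open, the fingers measure 114 mm over their backs; the gripper's body (76 mm by 85 mm) begins 54 mm behind the grasp point. The pads swing forward as they close: fully open they stand 13 mm farther back than shut.
Start: joints at [1.02, 0.477, 0.022, 1.555, -0.011, 1.109, -0.083], TCP at [0.289, -0.61, 0.245] pointing down, gripper open.
Joint ranges: [-2.96, 2.96], [-0.34, 2.1], [-1.41, 1.46], [0.24, 2.44], [-1.37, 4.51], [0.17, 1.92], [-2.96, 2.96]. Speed limits (rad/s): [2.39, 2.39, 3.14, 3.14, 3.14, 3.14, 3.14].

## Interface

Orientations are given as a rotation vector (axis times angle).
In Python, from bench import r gives the robot as it stands.
- The arm moves only by the tool send_rows, never from a script. Its argument "plan" is a list of rows, each a list of 5 numbers: the shift along the tool's x, y, z in cm, then the turn about the tool's y in degrees, then the opening, from 0 (shut) to 1 (fully open). In form: [[dx, dy, dz, spin, grip], ...]. A call has 1 to 12 rows; each row shifts and turns the commanded pose from where the row before left it, along the tool's axes as they then stand; what a row does not reach is not made up. A row lasts 1/8 s, in which the tool goes at most 62.5 mm and 10.7 degrees, less where a joint would pass 70% of its speed; a pose out of reach is approached as far as the arm can. A call is refused whole if a number of a shift passes 6.25 or a number of a turn 10.7, either way. A call with a gripper value outside its range is refused whole. The fingers move at their own pace and stop on an object; "force" is the grip in N (left out, the last holds). Time passes only in rows, so rows that do not move let the fingers close. It gives the time, the measured TCP pose, the force and the opening at its end, in the units of the state.
- r.get_obs(): the state, without advancing time (a new reading comes with each control period).
- r.grab_frame(name): name is "side" or "top"; returns a dict with "image" (384x512x3 uint8, red, green, blue), "camera_matrix" (3x3 intrinsics, pixels), "cam_to_world" (4x4, takes a point from camera to world coordinates). Camera axes: x right, y down, z forward; pixel columns grow to the right and rows downward; lengths in m; the calibration is good to about 2 mm. A picture is of the moment at which its call begins. There is no depth.
- r.hand_in(): hands the job in, once; it reports no verdict.
Trained networks look in the newest picture that a camera, given by its name, has taken for a name from the list of things; names that differ only in an ending like _2 or _b are one class to them, and where a whole thing is asked for, a point or a joint stands for the part that bears it (a point fixed in the world has none). Each returns a list of dicts, best first, with "p" (0 to 1); they miss things now and then, are a little off and sometimes report something else, mostly with a low value. They report only what shows in the picture. A call takes as long as a camera call. They do not tell look-alikes from the thing itself.
- r.recognise(camera, target): "rect" ([left, top, right, bottom] in pixels, round what is visible of it).
The state is a dict: "clock": time; "joints": joint angles; "qvel": joint speeds; "tau": joint torques, N m; "tcp_pos": TCP position; "orientation": TCP orientation; "contact_force": force on the tool from outside, world axes, zero at the start; "moment": the same for the moment, N m; "grip_width": finger opening in m.
Only numpy, scipy, OpenCV 4.12 (cv2) and the standard library are available. Lean on these libraries where they do the work, as an engineer would, in place of code of your own. Each camera call takes 0.05 s, during which the arm holds its last target.

## Task

Take hold of the wooden doming punch and snap it straight forward out of the mouths of its two spring clips (not up or out sideways), then lay it down flat inside the red tray without dropping it. Leave the steel punch in its clips.

Things in the scene. Friction and masses are not known exactly. Their poses are not given: they have to be found in the camera images.
- wood_punch: Pale wooden doming punch, about 0.1 kg: round bar 20 mm thick with a 26 mm ball head at its +y end and a thin brass ring near the other. Origin on the bar's axis, midway between its two clips; +y along the bar to the ball (it spans y = -75 to +89 mm). Starts level in the clips of its stand; the 80 mm of bar between the clips is free all round, so grasp it there, across the bar.
- wood_clip: Fixed stand holding the wooden punch. Origin on the table, under the bar; base 80 x 150 x 14 mm. Two steel C clips, 14 mm wide, at y = -50 and +50 mm hold the bar along y, axis 85 mm up, at x = 0; mouths face -x (towards the robot). Jaws reach 16 mm above and below the axis; posts behind at x = 12 to 23 mm, tops 99 mm up. About 15 N of pull along -x snaps the bar out; 30 mm forward it is clear.
- tray: Red open tray, fixed, with a grey floor: 150 mm (x) by 215 mm (y) outside, walls 5 mm thick and 28 mm high, inner floor 5 mm above the table. Origin at the centre of the underside; the long side is y.
- steel_punch: Bright steel doming punch of the same shape and size as the wooden one, about 0.3 kg, held in the clips of the other stand; origin and axes as for the wooden punch. It must stay there.
Things that resemble listed ones, but are neither listed nor needed, are in the scene too. Several things have the shape of the wood_punch; the one meant has the colours described above.

How it is judged:
By the outcome, as a careful person would: the job done as asked, in the order asked, and still so for the second after the job is handed in, with the robot touching nothing.
It also fails if it takes over 40 s, if anything falls off the work surface, if the arm or the gripper's body presses on something with over 40 N, if the wrist force passes 120 N, or if a joint passes its speed limit or range.

## Working session

There is one attempt and no reset: what is moved stays moved. The work goes in short steps, Python scripts to look and compute and a tool call to move; the robot and the scene stay as the last step left them, time stands still between calls to the robot, and variables do not carry over. Pictures are saved under pics/ and viewed, and the job is handed in when it is done.

Besides the shell and the picture viewer there is one more tool, called as a command line: name --pt "numbers of a row" for each row, then --argument value for the rest. send_rows: Moves the arm, as the interface text tells. Its arguments: {"type":"object","properties":{"plan":{"type":"array","items":{"type":"array","items":{"type":"number"}}},"force":{"type":"number"}},"required":["plan"]}

```bash
mkdir -p pics; ls; python3 - <<'E'
from bench import r
import cv2
print(r.get_obs(), r.tip_extent)
for c in ("side","top"):
    f=r.grab_frame(c); cv2.imwrite(f"pics/{c}0.png",f["image"][:,:,::-1])
    print(c,f["camera_matrix"].tolist(),f["cam_to_world"].round(4).tolist())
    for t in ("wood_punch","wood_clip","tray","steel_punch"):
        print(t,[(d["rect"],round(d["p"],2)) for d in r.recognise(c,t)])
E
```

```text
pics
{'clock': 0.0, 'joints': array([ 1.01992583,  0.4777845 ,  0.02229127,  1.55644294, -0.01150084,
        1.10931698, -0.08311191]), 'qvel': array([-3.39244553e-05, -2.42387706e-04,  1.86545469e-03,  1.30519084e-04,
       -1.90903921e-04, -6.85775503e-04,  8.57800244e-04]), 'tau': array([-8.39477943e-04, -5.96447468e+01,  1.60735600e+00, -2.81189042e+01,
        1.23822302e-02,  9.37973469e-03,  1.31543768e-06]), 'tcp_pos': array([ 0.28897159, -0.60938706,  0.24433882]), 'orientation': array([-1.38584333,  0.87833732, -0.87571382]), 'contact_force': array([-0.23670933,  0.12425581,  0.69071133]), 'moment': array([-0.03977593,  0.00788852,  0.01088278]), 'grip_width': 0.0854395434267833} 0.014
side [[475.3110951532795, 0.0, 262.3602021117627], [0.0, 475.3110951532795, 190.95952523621375], [0.0, 0.0, 1.0]] [[-0.9354, -0.2413, 0.2586, 0.2264], [-0.3532, 0.6746, -0.6482, 0.6728], [-0.0181, -0.6976, -0.7162, 0.9572], [0.0, 0.0, 0.0, 1.0]]
wood_punch [([322.0, 142.7, 338.6, 183.3], 0.64), ([252.1, 107.6, 296.1, 131.1], 0.63), ([256.0, 133.6, 277.6, 166.1], 0.48)]
wood_clip [([244.3, 129.8, 283.8, 184.0], 0.57)]
tray [([157.5, 295.2, 260.9, 382.1], 0.89)]
steel_punch [([217.9, 198.4, 243.8, 245.3], 0.8), ([242.7, 125.3, 284.4, 186.0], 0.71)]
top [[471.0838486352472, 0.0, 261.6746594540068], [0.0, 471.0838486352472, 192.4577692547716], [0.0, 0.0, 1.0]] [[0.0159, -0.9897, 0.1423, 0.3614], [-0.9999, -0.0151, 0.0071, -0.0946], [-0.0049, -0.1424, -0.9898, 1.2469], [0.0, 0.0, 0.0, 1.0]]
wood_punch [([339.2, 224.0, 397.0, 251.9], 0.9), ([305.1, 165.9, 374.2, 176.4], 0.84), ([406.3, 126.2, 426.6, 183.5], 0.69)]
wood_clip [([309.1, 155.3, 366.7, 189.8], 0.81)]
tray [([79.2, 171.8, 162.0, 235.4], 0.67)]
steel_punch [([194.0, 166.7, 255.8, 175.9], 0.79)]
```

```bash
python3 - <<'E'
import cv2
for c,(x0,y0,x1,y1) in (("side",(140,80,360,384)),("top",(60,100,440,270))):
    i=cv2.imread(f"pics/{c}0.png")[y0:y1,x0:x1]
    s=2 if c=="top" else 1.95
    cv2.imwrite(f"pics/{c}0z.png",cv2.resize(i,None,fx=s,fy=s,interpolation=cv2.INTER_CUBIC))
E
```

```text
(no output)
```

View pics/side0.png

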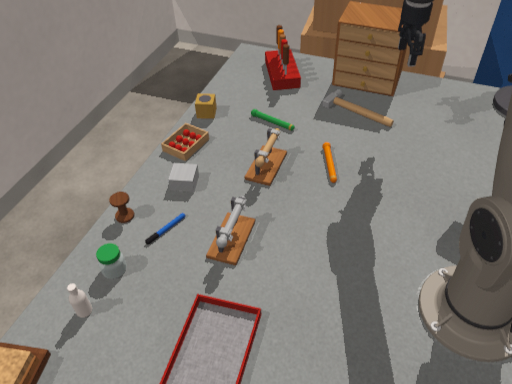

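View pics/top0.png

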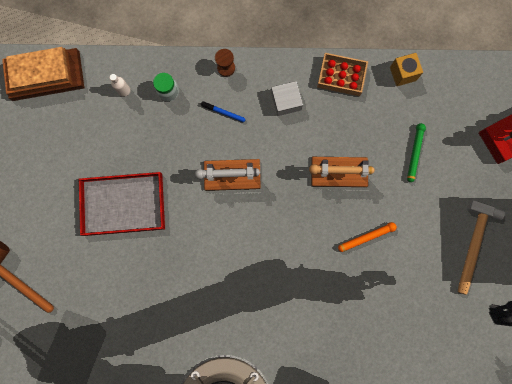

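```bash
sleep 1
```

```text
(no output)
```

View pics/side0z.png

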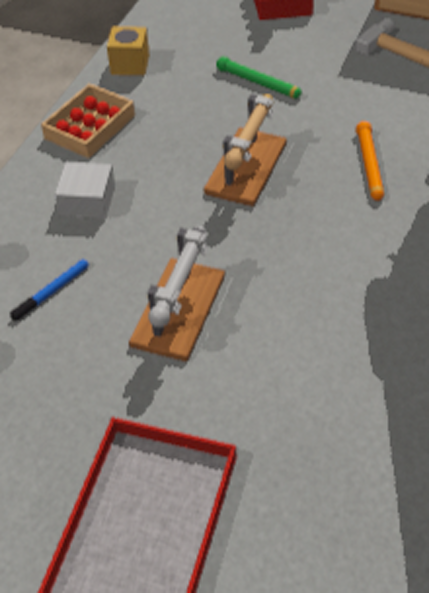

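View pics/top0z.png

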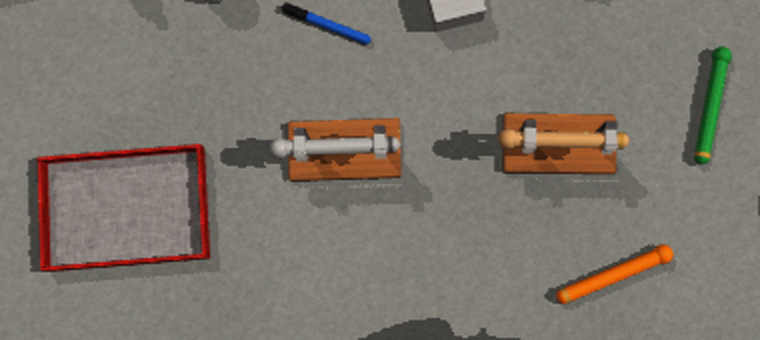

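The pictures show the wooden punch in the right-hand stand in the top view (ball at about (315,169), tail at about (374,170)). The steel punch is in the stand at (232,173), and the tray centre is at about (121,204). The green and orange bars are look-alikes. Next I'll measure positions.

```bash
cat > h.py <<'E'
import numpy as np, cv2
from scipy.spatial.transform import Rotation as R
def ray(f,uv,z):
    K=f["camera_matrix"];T=f["cam_to_world"]
    d=T[:3,:3]@np.linalg.solve(K,[uv[0],uv[1],1.]);o=T[:3,3]
    return o+d*(z-o[2])/d[2]
def proj(f,p):
    K=f["camera_matrix"];T=f["cam_to_world"]
    q=K@(T[:3,:3].T@(np.asarray(p)-T[:3,3]));return q[:2]/q[2]
E
python3 - <<'E'
from bench import r
from h import *
f=r.grab_frame("top");im=f["image"].astype(int);
hsv=cv2.cvtColor(f["image"],cv2.COLOR_RGB2HSV)
print(hsv[168:173,316:360:6].tolist()[1]); print(hsv[182,316:360:8].tolist(), hsv[178,85].tolist(),hsv[173,120:124].tolist())
# tray outer rim corners (z=.028)
m=((hsv[:,:,0]<6)|(hsv[:,:,0]>174))&(hsv[:,:,1]>170)
m[:,:70]=0;m[:,175:]=0;m[:160]=0;m[245:]=0
pts=np.array([ray(f,(u,v),.028)[:2] for v,u in np.argwhere(m)],np.float32)
print("tray",cv2.minAreaRect(pts))
# bases z=.014
for n,a,b in(("wood",300,380),("steel",190,268)):
    m=(hsv[:,:,0]>5)&(hsv[:,:,0]<13)&(hsv[:,:,1]>150)
    m[:,:a]=0;m[:,b:]=0;m[:150]=0;m[195:]=0
    m=cv2.morphologyEx(m.astype(np.uint8),cv2.MORPH_OPEN,np.ones((2,2)))
    pts=np.array([ray(f,(u,v),.014)[:2] for v,u in np.argwhere(m)],np.float32)
    print(n,cv2.minAreaRect(pts))
for p in((510,139),(628,141),(502,113),(615,115),(618,174),(503,173)):
    z=.085 if p[1] in(139,141) else .014
    print(p,ray(f,(60+p[0]/2-.25,100+p[1]/2-.25),z).round(4))
s=r.grab_frame("side")
o=r.get_obs();print(R.from_rotvec(o["orientation"]).as_matrix().round(3))
E
```

```text
[[15, 139, 218], [15, 50, 162], [15, 120, 212], [15, 143, 216], [15, 142, 218], [15, 141, 219], [16, 143, 219], [16, 144, 218]]
[[12, 192, 153], [12, 191, 151], [11, 193, 120], [11, 190, 149], [11, 187, 150], [11, 188, 155]] [2, 225, 180] [[33, 18, 126], [27, 18, 125], [18, 20, 128], [26, 16, 129]]
tray ((0.5027028918266296, 0.28086748719215393), (0.1507822722196579, 0.2194419503211975), 5.579256057739258)
wood ((0.5956315398216248, -0.2938411235809326), (0.0783558338880539, 0.146136075258255), 0.8508034348487854)
steel ((0.5835506319999695, -0.007730461657047272), (0.07914407551288605, 0.14769180119037628), 2.5220351219177246)
(510, 139) [ 0.5893 -0.2184  0.085 ]
(628, 141) [ 0.589  -0.3661  0.085 ]
(502, 113) [ 0.6384 -0.2153  0.014 ]
(615, 115) [ 0.6379 -0.366   0.014 ]
(618, 174) [ 0.5583 -0.3687  0.014 ]
(503, 173) [ 0.5573 -0.2167  0.014 ]
[[ 0.428  0.     0.904]
 [-0.904  0.     0.428]
 [-0.    -1.     0.   ]]
```

```bash
python3 - <<'E'
from bench import r
from h import *
fs={c:r.grab_frame(c) for c in("top","side")}
for c,(a,b,t,d) in(("top",(322,360,160,180)),("side",(250,290,125,175))):
    f=fs[c];h=cv2.cvtColor(f["image"],cv2.COLOR_RGB2HSV)
    m=(h[:,:,0]>=13)&(h[:,:,0]<=20)&(h[:,:,1]>80)&(h[:,:,2]>110)
    k=np.zeros_like(m);k[t:d,a:b]=m[t:d,a:b]
    v,u=np.nonzero(k);print(c,len(u))
    vx,vy,x0,y0=cv2.fitLine(np.float32(np.c_[u,v]),cv2.DIST_L2,0,.01,.01).ravel()
    for z in(.082,.085,.088):
        A=ray(f,(x0-12*vx,y0-12*vy),z);B=ray(f,(x0+12*vx,y0+12*vy),z)
        e=(B-A)[:2]; 
        print(z,A.round(4),B.round(4),"x at y=-.293:",A[0]+e[0]/e[1]*(-.293-A[1]),"dx/dy",e[0]/e[1])
big=[]
for c,(x0,y0,w) in(("top",(290,130,100)),("side",(225,95,100))):
    f=fs[c];S=4
    g=cv2.resize(f["image"][y0:y0+w,x0:x0+w,::-1],None,fx=S,fy=S,interpolation=cv2.INTER_CUBIC)
    O=np.array([.589,-.293,0])
    def P(x,y,z): 
        q=(proj(f,O+[x,y,z])-[x0,y0]+.5)*S; return tuple(int(i) for i in q)
    cv2.line(g,P(0,-.075,.085),P(0,.076,.085),(255,0,0),1)
    for y in(-.057,-.043,.043,.057,.089): cv2.line(g,P(-.012,y,.085),P(.012,y,.085),(0,255,0),1)
    for dx in (0,):
        cs=[P(.0065+sx*.04,sy*.075,.014) for sx,sy in((1,1),(1,-1),(-1,-1),(-1,1))]
        cv2.polylines(g,[np.array(cs)],True,(255,255,0),1)
    big.append(g)
cv2.imwrite("pics/ov.png",np.hstack(big))
E
```

```text
top 232
0.082 [ 0.5914 -0.2618  0.082 ] [ 0.5912 -0.322   0.082 ] x at y=-.293: 0.5912725584995971 dx/dy 0.0031960021350448823
0.085 [ 0.5908 -0.2613  0.085 ] [ 0.5906 -0.3214  0.085 ] x at y=-.293: 0.5906789533948147 dx/dy 0.0031960021350432434
0.088 [ 0.5902 -0.2609  0.088 ] [ 0.59   -0.3208  0.088 ] x at y=-.293: 0.5900853482900321 dx/dy 0.003196002135045303
side 589
0.082 [ 0.5725 -0.2066  0.082 ] [ 0.5714 -0.2992  0.082 ] x at y=-.293: 0.5714901935962782 dx/dy 0.011552526548235905
0.085 [ 0.5713 -0.2036  0.085 ] [ 0.5702 -0.2958  0.085 ] x at y=-.293: 0.570268935108889 dx/dy 0.011552526548235987
0.088 [ 0.5701 -0.2006  0.088 ] [ 0.5691 -0.2925  0.088 ] x at y=-.293: 0.5690476766214997 dx/dy 0.011552526548236056
```

View pics/ov.png

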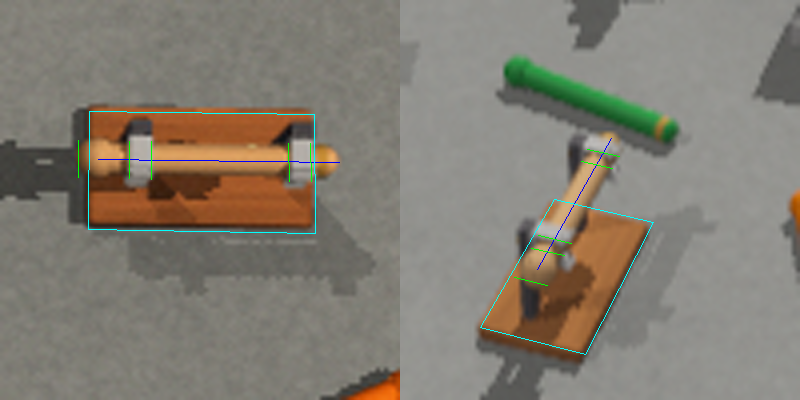

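The overlay matches in both views: punch origin at about (0.590, -0.292), yaw about 0, and tray centre at (0.503, 0.281) with yaw about +5°. I'll move above the punch, then turn the jaws across the bar.

send_rows --pt "-1.6 0 4.1 0 1" --pt "-1.6 0 4.1 0 1" --pt "-1.6 0 4.1 0 1" --pt "-1.6 0 4.1 0 1" --pt "-1.6 0 4.1 0 1" --pt "-1.6 0 4.1 0 1" --pt "-1.6 0 4.1 0 1" --pt "-1.6 0 4.1 0 1" --pt "-1.6 0 4.1 0 1" --pt "-1.6 0 4.1 0 1" --pt "0 0 0 0 1" --force 60

```text
clock: 2.08
tcp_pos: [0.5942, -0.2847, 0.2452]
orientation: [-1.386, 0.871, -0.871]
contact_force: [-0.2, -0.1, -0.5]
grip_width: 0.0857
```

send_rows --pt "0 0 0 -9.2 1" --pt "0 0 0 -9.2 1" --pt "0 0 0 -9.2 1" --pt "0 0 0 -9.2 1" --pt "0 0 0 -9.2 1" --pt "0 0 0 -9.2 1" --pt "0 0 0 -9.2 1" --pt "0 0 0 0 1"

```text
clock: 3.08
tcp_pos: [0.5904, -0.2909, 0.2452]
orientation: [-1.571, 0.006, -0.005]
contact_force: [-0.2, -0.1, 0.5]
grip_width: 0.0855
```

```bash
python3 - <<'E'
from bench import r
from h import *
o=r.get_obs();M=R.from_rotvec(o["orientation"]).as_matrix();print(o["clock"],o["joints"].round(2),o["tcp_pos"],M.round(3).tolist(),np.degrees(np.arctan2(M[1,0],M[0,0])))
print("to grasp, cm tool axes",M.T@(np.array([.590,-.292,.087])-o["tcp_pos"])*100)
E
```

```text
3.075 [ 0.6   0.47 -0.33  1.58  0.17  1.12  0.22] [ 0.59035149 -0.29090818  0.24520413] [[1.0, -0.0, 0.007], [-0.007, -0.0, 1.0], [-0.0, -1.0, -0.0]] -0.4049258556820785
to grasp, cm tool axes [-0.02792643 15.82045394 -0.10532257]
```

send_rows --pt "0 3 -0.1 0 1" --pt "0 3 0 0 1" --pt "0 3 0 0 1" --pt "0 2 0 0 1" --pt "0 2 0 0 1" --pt "0 1.8 0 0 1" --pt "0 1 0 0 1" --pt "0 0 0 0 1"

```text
clock: 4.08
tcp_pos: [0.5908, -0.2905, 0.0866]
orientation: [-1.57, 0.004, -0.002]
contact_force: [0.2, -0.1, 0.5]
grip_width: 0.0855
```

```bash
cat > look.py <<'E'
import sys
from bench import r
from h import *
n=sys.argv[1];cs=[int(a) for a in sys.argv[2:]]
g=[]
for c,(x0,y0) in(("top",cs[:2]),("side",cs[2:])):
    i=r.grab_frame(c)["image"][y0:y0+130,x0:x0+130,::-1]
    g.append(cv2.resize(i,(400,400*i.shape[0]//i.shape[1]),interpolation=cv2.INTER_CUBIC)[:400])
h=min(a.shape[0] for a in g)
cv2.imwrite(f"pics/{n}.png",np.hstack([a[:h] for a in g]))
o=r.get_obs();print(o["clock"],o["tcp_pos"].round(4),o["contact_force"].round(1),o["grip_width"])
E
python3 look.py g1 275 110 200 80
```

```text
4.175 [ 0.5916 -0.2908  0.0879] [-0.8 -0.8  0.4] 0.0852800547707046
```

View pics/g1.png

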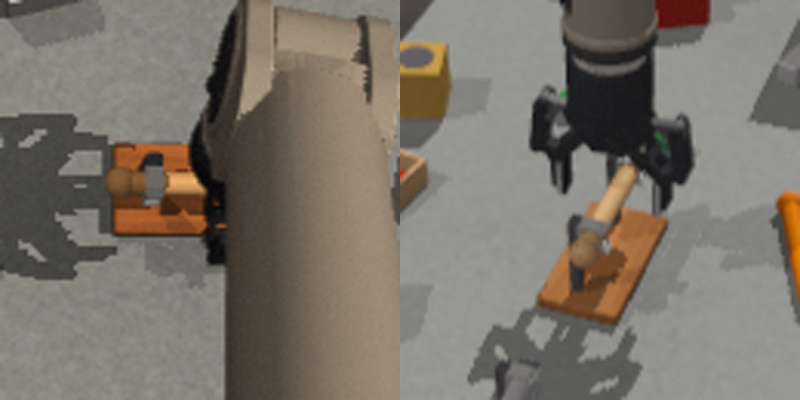

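The fingers straddle the bar between the clips (side view, about (620,190) in the crop). I'll close the gripper.

send_rows --pt "0 0 0 0 0.5" --pt "0 0 0 0 0.2" --pt "0 0 0 0 0" --pt "0 0 0 0 0" --pt "0 0 0 0 0" --pt "0 0 0 0 0" --pt "0 0 0 0 0" --force 60

```text
clock: 5.05
tcp_pos: [0.5909, -0.2907, 0.0875]
orientation: [-1.571, 0.004, -0.003]
contact_force: [-4.2, 0.2, 4.4]
grip_width: 0.0179
```

```bash
python3 look.py g2 275 110 200 80
```

```text
5.15 [ 0.5909 -0.2907  0.0875] [-3.4  0.6  5. ] 0.01807877393511584
```

View pics/g2.png

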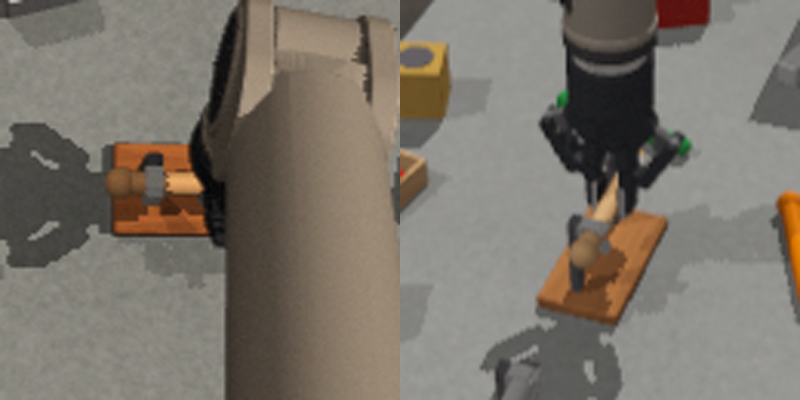

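send_rows --pt "0 0 0 0 0" --pt "0 0 0 0 0" --pt "-0.5 0 0 0 0" --pt "-0.5 0 0 0 0" --pt "-0.5 0 0 0 0" --pt "-0.5 0 0 0 0" --pt "-0.5 0 0 0 0" --pt "-0.5 0 0 0 0" --pt "-1 0 0 0 0" --pt "-1 0 0 0 0" --pt "-1 0 0 0 0" --pt "0 0 0 0 0" --force 80

```text
clock: 6.65
tcp_pos: [0.53, -0.2908, 0.0873]
orientation: [-1.571, 0.004, -0.003]
contact_force: [0.6, 0.5, -1.2]
grip_width: 0.0172
```

```bash
python3 look.py g3 275 110 210 80
```

```text
6.75 [ 0.5313 -0.2905  0.0875] [ 0.6  0.2 -1.2] 0.01761616943662297
```

View pics/g3.png

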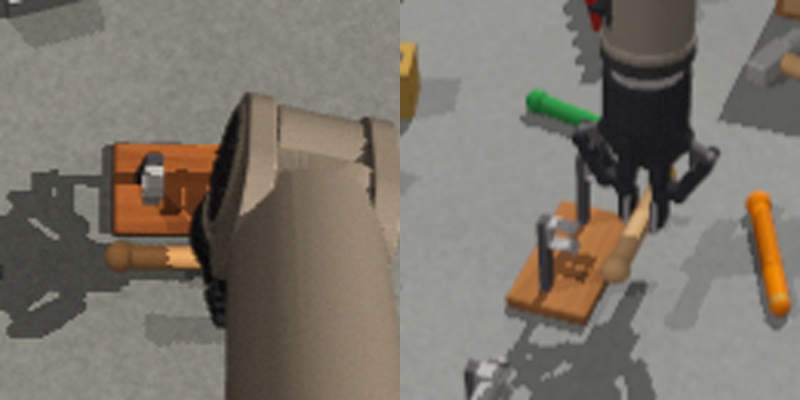

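The bar is out of both clips and held level. I'll lift it and carry it over to the tray.

send_rows --pt "0 -2 0 0 0" --pt "0 -3 0 0 0" --pt "0 -3 0 0 0" --pt "0 -3 0 0 0" --pt "0 -1 4 0 0" --pt "0 0 4 0 0" --pt "0 0 4 0 0" --pt "0 0 4 0 0" --pt "0 0 4 0 0" --pt "0 0 4 0 0" --pt "0 0 4 0 0" --pt "0 0 4 0 0"

```text
clock: 8.25
tcp_pos: [0.533, 0.0312, 0.2089]
orientation: [-1.571, 0.001, -0.005]
contact_force: [1.3, 0.0, -0.8]
grip_width: 0.017
```

send_rows --pt "-0.5 0 4 0 0" --pt "-0.5 0 4 0 0" --pt "-0.5 0 4 0 0" --pt "-0.5 0 4 0 0" --pt "-0.5 0 4 0 0" --pt "0 0 4 0 0" --pt "0 0 0 -2.6 0" --pt "0 0 0 -2.6 0" --pt "0 0 0 0 0" --pt "0 0 0 0 0"

```text
clock: 9.5
tcp_pos: [0.5086, 0.2698, 0.2081]
orientation: [-1.569, -0.068, 0.067]
contact_force: [-0.3, 0.6, -0.7]
grip_width: 0.0173
```

```bash
python3 look.py p1 60 120 140 254; python3 - <<'E'
from bench import r
from h import *
o=r.get_obs();M=R.from_rotvec(o["orientation"]).as_matrix()
print(np.degrees(np.arctan2(M[1,0],M[0,0])),M.T@(np.array([.503,.274,.025])-o["tcp_pos"])*100)
E
```

```text
9.6 [0.5085 0.2696 0.2077] [ 0.2 -0.2 -1.4] 0.01750757600900352
4.92691184563743 [-0.52288169 18.27196805  0.4807929 ]
```

View pics/p1.png

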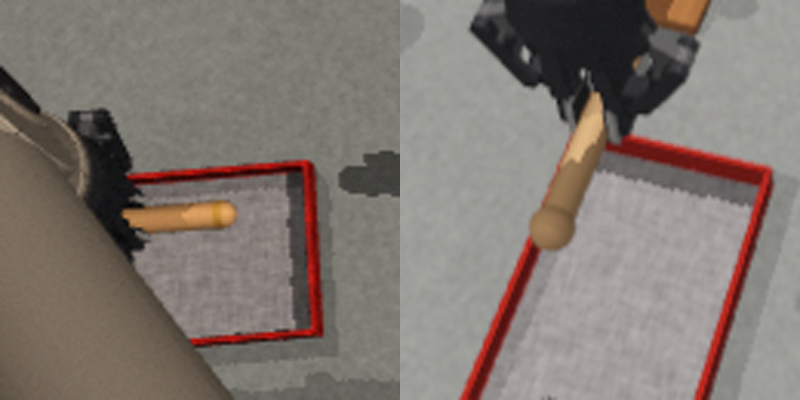

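send_rows --pt "-0.5 3 0.5 0 0" --pt "0 3 0 0 0" --pt "0 3 0 0 0" --pt "0 3 0 0 0" --pt "0 2 0 0 0" --pt "0 2 0 0 0" --pt "0 1 0 0 0" --pt "0 0.8 0 0 0" --pt "0 0 0 0 0" --pt "0 0 0 0 0" --pt "0 0 0 0 0"

```text
clock: 10.98
tcp_pos: [0.5033, 0.2744, 0.0299]
orientation: [-1.569, -0.069, 0.067]
contact_force: [-0.0, -1.2, -1.3]
grip_width: 0.0175
```

```bash
python3 look.py p2 60 120 140 254
```

```text
11.075 [0.5032 0.2743 0.0297] [ 0.  -0.3 -1.2] 0.017304291724717546
```

View pics/p2.png

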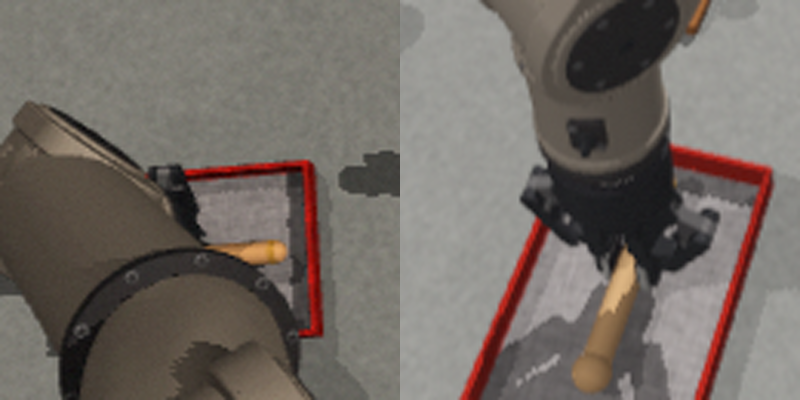

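The bar hangs low inside the tray, clear of the walls. I'll lower it slowly until it touches.

send_rows --pt "0 0.3 0 0 0" --pt "0 0.2 0 0 0" --pt "0 0.1 0 0 0" --pt "0 0 0 0 0" --pt "0 0 0 0 0"

```text
clock: 11.7
tcp_pos: [0.503, 0.2743, 0.0233]
orientation: [-1.57, -0.068, 0.068]
contact_force: [-0.4, 0.2, -1.1]
grip_width: 0.0171
```

send_rows --pt "0 0.1 0 0 0" --pt "0 0.1 0 0 0" --pt "0 0 0 0 0" --pt "0 0 0 0 0"

```text
clock: 12.2
tcp_pos: [0.503, 0.2742, 0.0213]
orientation: [-1.57, -0.068, 0.068]
contact_force: [-0.5, -0.9, -0.8]
grip_width: 0.017
```

send_rows --pt "0 0.1 0 0 0" --pt "0 0 0 0 0" --pt "0 0 0 0 0"

```text
clock: 12.58
tcp_pos: [0.503, 0.2742, 0.0204]
orientation: [-1.57, -0.068, 0.068]
contact_force: [-0.2, -1.3, 2.5]
grip_width: 0.017
```

send_rows --pt "0 0.1 0 0 0" --pt "0 0 0 0 0" --pt "0 0 0 0 0"

```text
clock: 12.95
tcp_pos: [0.5031, 0.2741, 0.0196]
orientation: [-1.57, -0.068, 0.068]
contact_force: [-1.2, -2.0, 4.9]
grip_width: 0.0173
```

Contact shows at about 5 N, so I'll release gently and then retreat upward.

send_rows --pt "0 0 0 0 0.25" --pt "0 0 0 0 0.3" --pt "0 0 0 0 0.4" --pt "0 0 0 0 0.5" --pt "0 0 0 0 0.6" --pt "0 0 0 0 0.6" --pt "0 0 0 0 0.6" --force 20

```text
clock: 13.82
tcp_pos: [0.503, 0.2742, 0.0193]
orientation: [-1.57, -0.068, 0.068]
contact_force: [0.9, 0.7, 0.1]
grip_width: 0.0514
```

send_rows --pt "0 -1 0 0 0.6" --pt "0 -2 0 0 0.6" --pt "0 -3 0 0 0.6" --pt "0 -4 0 0 0.6" --pt "0 -4 0 0 0.6" --pt "0 -4 0 0 0.6" --pt "0 -2 -4 0 0.6" --pt "0 0 -5 0 0.6" --pt "0 0 -5 0 0.6" --pt "0 0 -5 0 0.6" --pt "0 0 0 0 0.6" --pt "0 0 0 0 0.6"

```text
clock: 15.32
tcp_pos: [0.5195, 0.0857, 0.2205]
orientation: [-1.569, -0.069, 0.067]
contact_force: [0.2, -0.2, -0.0]
grip_width: 0.0511
```

```bash
python3 look.py p3 60 120 140 254; python3 - <<'E'
from bench import r
import cv2
for c in("top","side"): cv2.imwrite(f"pics/{c}9.png",r.grab_frame(c)["image"][:,:,::-1])
E
```

```text
15.425 [0.5193 0.0867 0.2201] [ 0.2 -0.5  0.6] 0.05173309392980569
```

View pics/p3.png

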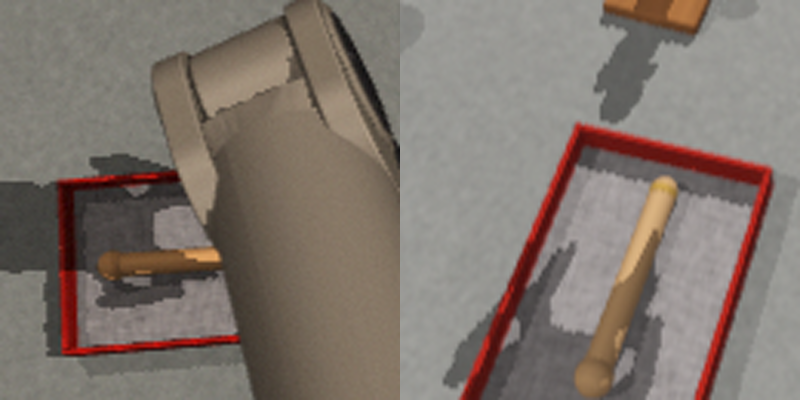

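```bash
sleep 1
```

```text
(no output)
```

View pics/top9.png

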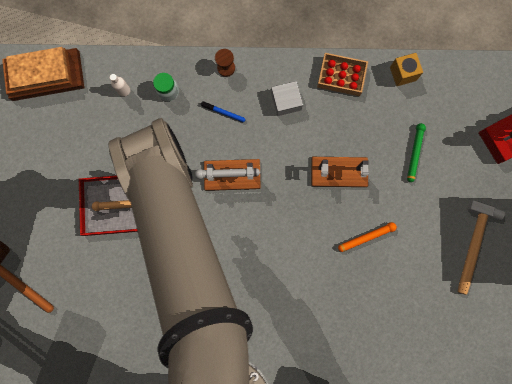

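View pics/side9.png

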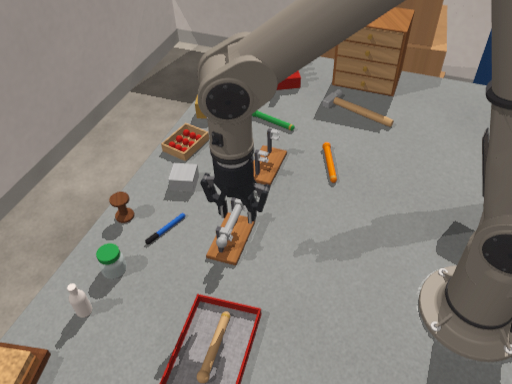

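The wooden punch lies flat inside the tray: side view from (226,315) to (203,376), ball in the top view at (97,206). The steel punch is still in its clips at top (232,173). The gripper is free, at z = 0.22 m.

```bash
python3 -c "
from bench import r
r.hand_in();print(r.get_obs()['clock'])"
```

```text
the job is handed in; nothing more can be done
the job is handed in; nothing more can be done
```

The wooden punch now lies flat inside the red tray, and I've handed the job in; it reports no verdict. The last clock reading was 15.4 s of the 40 s allowed.

- **Removal:** I gripped the bar between its two clips and pulled it 60 mm straight forward (-x) before lifting. The tool height stayed within about 1 mm between the readings before and after the pull.
- **Placing:** I carried it over the steel punch's stand and lowered it until the wrist force read about 5 N upward. Then I opened the gripper and retreated upward.
- **Last pictures:** the side view shows the whole punch inside the tray walls. The top view agrees, but the arm hid the punch's tail end there. The steel punch is still in its clips, and nothing else appears to have moved. The gripper is clear at 0.22 m with force readings near zero.
- **What disagreed:** while gripping, the opening read 17–18 mm on a 20 mm bar. The hold was secure, so I put that down to soft pads or a sensor offset. At first contact with the tray I could not tell ball from fingertips, but the force was small.

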